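Clear the tasting board and present the square jar

ROBOT

A 7-joint arm with a two-finger parallel gripper is mounted at the origin on a cart in front of the work surface, level with it; the furniture and walls round the work are solid. World frame = base frame: x ahead of the robot, y to its left, z up, the work surface at z = 0. Lengths are in mm, angles in rad, forces in N, time in s.
With the tool pointing down it reaches from about 350 to 900 mm from the base axis. Payload 8.1 kg.
Tool frame: the origin (TCP) lies where the fingers leave the gripper's body, on its centre line; the fingertips stand 73 mm ahead of it and the grasp point (between the pads) lies manip.tcp_to_grasp ahead of it (manip.tcp_to_grasp is the distance from the TCP to the grasp point, in mm); z points along the fingers, y is the line along which they close (so a half turn about z gives the same grasp; the last joint's range is limited). The gripper opens to 85 mm and grips with 20 to 120 N. Pads are 22 mm wide; open, the fingers measure 114 mm over their backs; the gripper's body (76 mm by 85 mm) begins 54 mm behind the grasp point. The pads swing forward as they close: fully open they stand 13 mm farther back than shut.
Start: joints at [0.998, 0.434, 0.025, 1.573, -0.012, 1.134, -0.075], TCP at [282.922, -557.309, 303.923] pointing down, gripper open.
Joint ranges: [-2.62, 2.62], [-0.44, 2.09], [-1.27, 1.32], [0.08, 2.57], [-1.32, 4.46], [0.12, 2], [-2.74, 2.74]. Speed limits (rad/s): [2.22, 2.22, 3.01, 3.01, 3.14, 3.14, 3.14].

INTERFACE

Orientations are given as a unit quaternion [x, y, z, w].
In Python, from workcell import manip gives the robot as it stands.
- The arm moves only by the tool carry_out, never from a script. Its argument "motion" is a list that holds one entry, the list of rows, each a list of 5 numbers: the shift along the tool's x, y, z in units of 25 mm (1.0 is 25 mm), then the turn about the tool's z in units of 10 degrees (1.0 is 10 degrees), then the opening, from -1 (shut) to 1 (fully open). A call has 1 to 10 rows; each row shifts and turns the commanded pose from where the row before left it, along the tool's axes as they then stand; what a row does not reach is not made up. A row lasts 1/8 s, in which the tool goes at most 62.5 mm and 10.7 degrees, less where a joint would pass 70% of its speed; a pose out of reach is approached as far as the arm can. A call is refused whole if a number of a shift passes 1 or a number of a turn 1, either way. A call with a gripper value outside its range is refused whole. The fingers move at their own pace and stop on an object; the grip force is fixed at half the most. Time passes only in rows, so rows that do not move let the fingers close. It gives the time, the measured TCP pose, the force, the opening and the grip force at its end, in the units of the state.
- manip.sense(): the state, without advancing time (a new reading comes with each control period).
- manip.get_image(name): name is "side" or "top"; returns the picture (420x560x3 uint8, blue, green, red); there is no depth.
- manip.camera_params(name): a dict with "K" (3x3 intrinsics, pixels), "cam_to_world" (4x4, takes a point from camera to world coordinates). Camera axes: x right, y up, looking along -z (the intrinsics and any distortion apply to the point x, -y, -z); pixel columns grow to the right and rows downward; lengths in mm; the calibration is good to about 2 mm. A picture is of the moment at which its call begins. camera_params takes no time and is no camera call.
- manip.finish_job(): hands the job in; it is judged then, once.
The state is a dict: "clock": time; "q": joint angles; "dq": joint speeds; "tau": joint torques, N m; "ee_pos": TCP position; "ee_rot": TCP orientation; "ft_force": force on the tool from outside, world axes, zero at the start; "ft_torque": the same for the moment, N m; "opening": opening from 0.0 (shut) to 1.0 (fully open); "gripper_force": force on a finger pad.
Only numpy, scipy, OpenCV 4.12 (cv2) and the standard library are available. Lean on these libraries where they do the work, as an engineer would, in place of code of your own. Each camera call takes 0.05 s, during which the arm holds its last target. There are 200 camera calls.

TASK

Get the tasting carousel ready: first sweep the three loose chocolate chunks along the serving board into the crumb tray at its left end with the scraper block (do not push them with the gripper), and stand the scraper upright back on the table. Then turn the carousel until its one square jar is lined up with the steel pointer at the front, and hold the carousel still there: finish while still gripping it, do not let go. Leave the other things on the table where they are.

Things in the scene. Friction and masses are not known exactly. Their poses are not given: they have to be found in the camera images.
- stand: Fixed wooden stand of the carousel, turned a little on the table. Origin on the table under the turntable's axis; z up, -x is its front (towards the robot), +y its left as seen by the robot. In front of the turntable lies the serving board, at the board's left end the crumb tray
- board (a point): Middle of the serving board's channel, on its top, 20 mm above the table, 185 mm in front of the stand's origin; axes as the stand's. The flat channel is 104 mm wide (x) and runs from 130 mm right (y = -130) of this point to 100 mm left, ends open; rails 6 mm thick and 8 mm high stand along both long sides
- tray (a point): Middle of the crumb tray's floor, 3 mm above the table, 148 mm left (+y) of board; axes as the stand's. The tray is 104 mm (x) by 96 mm (y) inside, begins where the board drops off, and has walls up to 28 mm above the table on its other three sides
- front_mark (a point): Point where the square jar's centre belongs: 78 mm in front of the stand's origin (x = -78 mm, y = 0), 26 mm above the table; axes as the stand's. It lies straight behind the pointer, a small steel block (11 mm square, set on its corner) on the middle of the rail between board and turntable, 130 mm in front of the origin
- turntable: Wooden turntable 230 mm across, top 26 mm above the table, with five jars fixed 78 mm from its axis, 72 degrees apart: four round (48 mm, tops at 92 mm), one square. Origin at the stand's, z up; the square jar lies along its -x, so its axes agree with the stand's when that jar is at the front. Turns all round both ways with light friction (0.05 N m), stays where left
- square_jar (a point): Centre of the lid top of the square white jar with a wooden lid (46 mm square, taller than the others), 78 mm from the turntable's axis, 105 mm above the table; axes as the turntable's
- bar_grip (a point): Gripping point of the wooden bar on top of the turntable's central post (16 mm thick), 143 mm above the table. The bar is 50 mm long (turntable's x, it points at the square jar), 16 mm thick (turntable's y) and reaches from 120 to 156 mm above the table; turn the table by it. Axes as the turntable's
- scraper: Wooden scraper block standing upright on the table, 160 g. Origin at the centre of its underside, z up. Foot 88 mm long (x) by 30 mm thick (y) by 22 mm high with a rubber sole; above it an upright grip 46 mm (x) by 20 mm thick (y), up to z = 88 mm. Its long flat sides (+y and -y) push the chunks
- chunk_0: Loose chunk of chocolate, 22 x 18 x 12 mm, 12 g, lying on the serving board. Origin at the centre of its underside
- chunk_1: Loose chunk of chocolate, 22 x 18 x 12 mm, 12 g, lying on the serving board. Origin at the centre of its underside
- chunk_2: Loose chunk of chocolate, 22 x 18 x 12 mm, 12 g, lying on the serving board. Origin at the centre of its underside
- tin: Bystander, to be left alone: closed round tin 63 mm across, 27 mm high, on the right, behind the scraper
- ribbon_roll: Bystander, to be left alone: ribbon spool lying flat, 76 mm across, 25 mm high, on the right, behind the scraper
- label_roll: Bystander, to be left alone: white label roll 44 mm across, 26 mm high, left of the turntable

How it is judged:
By the outcome, as a careful person would: the job done as asked, in the order asked, and still so for the second after the job is handed in, while the arm keeps its last pose, push and grip.
It also fails if it takes over 67 s, if anything falls off the work surface, if the arm or the gripper's body presses on something with over 40 N, if the wrist force passes 120 N, or if a joint passes its speed limit or range.

## Working session

There is one attempt and no reset: what is moved stays moved. The work goes in short steps, Python scripts to look and compute and a tool call to move; the robot and the scene stay as the last step left them, time stands still between calls to the robot, and variables do not carry over. Pictures are saved under pics/ and viewed, at most 10 in all, crops included, and the job is handed in when it is done.

Besides the shell and the picture viewer there is one more tool, called after "Request:" in YAML: its name, and indented under it one key for each argument. carry_out: Moves the arm, as the interface text tells. Its arguments: {"type":"object","properties":{"motion":{"type":"array","items":{"type":"array","items":{"type":"array","items":{"type":"number"}}}}},"required":["motion"]}

```bash
mkdir -p pics; cat > h.py <<'E'
import numpy as np, cv2
from workcell import manip
from scipy.spatial.transform import Rotation as R
def ray(n,u,v):
    p=manip.camera_params(n);K=np.array(p["K"]);T=np.array(p["cam_to_world"])
    d=np.linalg.solve(K,[u,v,1.]);d=T[:3,:3]@(d*[1,-1,-1]);return T[:3,3],d
def onz(n,u,v,z):
    o,d=ray(n,u,v);return o+d*(z-o[2])/d[2]
def proj(n,P):
    p=manip.camera_params(n);K=np.array(p["K"]);T=np.array(p["cam_to_world"])
    c=np.linalg.inv(T)@np.append(P,1);c=K@(c[:3]*[1,-1,-1]);return c[:2]/c[2]
E
python3 - <<'E'
from h import *
for n in("top","side"):
    cv2.imwrite(f"pics/{n}0.png",manip.get_image(n)); p=manip.camera_params(n);print(p)
s=manip.sense();print(s,manip.tcp_to_grasp, R.from_quat(s["ee_rot"]).as_matrix().round(3))
E
```

```text
{'K': array([[496.64548152,   0.        , 270.79880782],
       [  0.        , 496.64548152, 207.87893739],
       [  0.        ,   0.        ,   1.        ]]), 'cam_to_world': array([[ 1.18869725e-02,  9.87511556e-01, -1.57097507e-01,
         4.01021878e+02],
       [-9.99840644e-01,  9.64569080e-03, -1.50215437e-02,
         1.24972657e+01],
       [-1.33186340e-02,  1.57251034e-01,  9.87468848e-01,
         1.20566633e+03],
       [ 0.00000000e+00,  0.00000000e+00,  0.00000000e+00,
         1.00000000e+00]])}
{'K': array([[477.69469416,   0.        , 280.81884478],
       [  0.        , 477.69469416, 199.79638088],
       [  0.        ,   0.        ,   1.        ]]), 'cam_to_world': array([[ 1.92992493e-01, -8.48314412e-01,  4.93068511e-01,
         1.21588441e+03],
       [ 9.81195392e-01,  1.65275843e-01, -9.96970297e-02,
        -8.86290379e+01],
       [ 3.08211336e-03,  5.03037330e-01,  8.64259189e-01,
         1.23261328e+03],
       [ 0.00000000e+00,  0.00000000e+00,  0.00000000e+00,
         1.00000000e+00]])}
{'clock': 0.1, 'q': array([ 0.99837354,  0.43517045,  0.02495392,  1.57398803, -0.01160217,
        1.13400339, -0.07507945]), 'dq': array([ 0.00155933, -0.00340088,  0.00113441, -0.00417529, -0.0002721 ,
       -0.00049622,  0.0020561 ]), 'tau': array([ 2.57258158e-03, -6.71756458e+01,  1.02776192e+00, -3.16906357e+01,
        1.56796351e-02,  7.16669965e-03, -1.06506609e-04]), 'ee_pos': array([ 282.77186349, -556.98800864,  303.20048802]), 'ee_rot': array([ 9.72538417e-01,  2.32741315e-01, -2.23400399e-04, -6.76211997e-04]), 'ft_force': array([ 0.3506963 , -0.71026403,  0.2303193 ]), 'ft_torque': array([-0.00937933,  0.07854698,  0.02729   ]), 'gripper_force': 0.0, 'opening': 0.9989144857756683} 53.900000000000006 [[ 0.892  0.453 -0.001]
 [ 0.453 -0.892  0.001]
 [-0.    -0.001 -1.   ]]
```

View pics/top0.png

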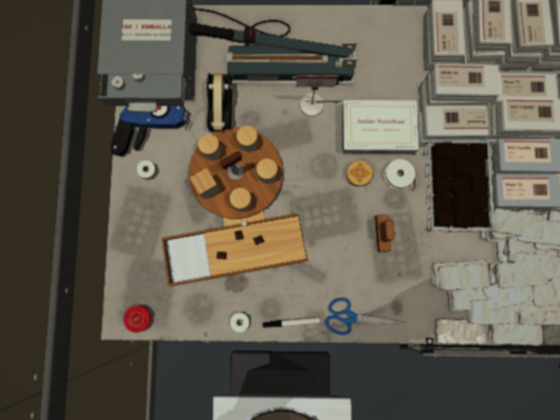

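View pics/side0.png

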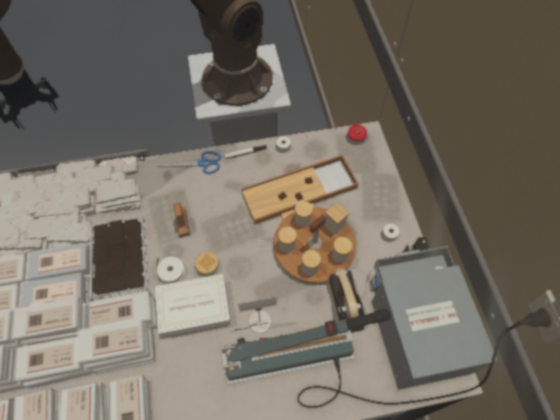

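Top view: board with corners about (163,240), (300,216), (306,260), (170,284), chunks at (239,235), (259,240), (222,256), carousel at (236,172) with its square jar at (204,181), and the scraper at (385,233). I'll enlarge these areas for precise pixels.

```bash
python3 - <<'E'
from h import *
t=cv2.imread("pics/top0.png");s=cv2.imread("pics/side0.png")
def crop(i,x,y,w,h,k): return cv2.resize(i[y:y+h,x:x+w],None,fx=k,fy=k,interpolation=cv2.INTER_CUBIC)
c=np.zeros((600,800,3),np.uint8)
c[:600,:540]=crop(t,155,120,155-20+0 if 0 else 135,150,4)
c[:300,550:800]=crop(t,365,205,50,60,5)
c[300:600,550:800]=crop(s,160,190,50,60,5)
cv2.imwrite("pics/c1.png",c)
c=np.zeros((600,800,3),np.uint8)
c[:600,:640]=crop(s,238,150,128,120,5)
cv2.imwrite("pics/c2.png",np.clip(c*1.3,0,255).astype(np.uint8))
E
```

```text
(no output)
```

View pics/c1.png

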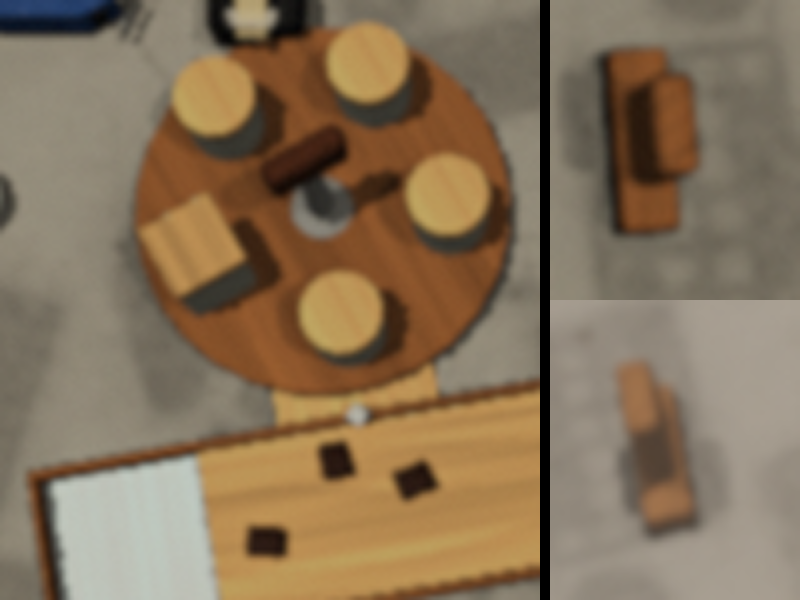

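View pics/c2.png

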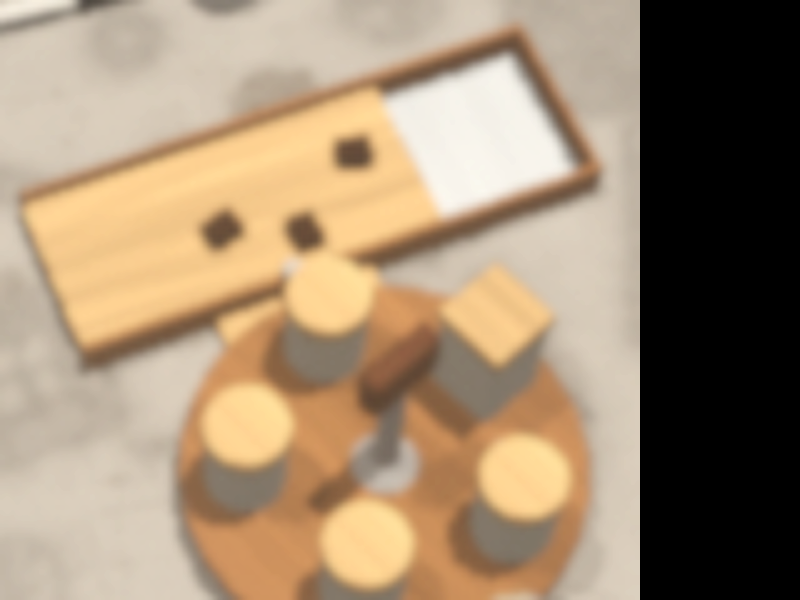

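c1/c2 show the lids, bar, chunks, board/tray edge and scraper clearly. I'll turn those pixels into points and cross-check the two views.

```bash
python3 - <<'E'
from h import *
np.set_printoptions(precision=1,suppress=True)
f=lambda o,k:(lambda p:(o[0]+(p[0]+.5)/k-.5,o[1]+(p[1]+.5)/k-.5))
A=f((155,120),4);B=f((238,150),5)
C=lambda p:(365+(p[0]-550+.5)/5-.5,205+(p[1]+.5)/5-.5)
D=lambda p:(160+(p[0]-550+.5)/5-.5,190+(p[1]-300+.5)/5-.5)
T=lambda p,z:onz("top",*A(p),z)[:2]
S=lambda p,z:onz("side",*B(p),z)[:2]
rt=[T(p,92) for p in[(214,97),(368,63),(448,195),(341,312)]]
sq=T((194,247),105)
rs=[S(p,92) for p in[(524,477),(248,424),(330,293),(367,543)]]
sqs=S((497,316),105)
for n,L,q in(("top",rt,sq),("side",rs,sqs)):
    c=np.mean(L+[q],0);print(n,"centre",c,"sq",q,"ang",np.degrees(np.arctan2(*(q-c)[::-1])),[ (np.hypot(*(l-c)),np.degrees(np.arctan2(*(l-c)[::-1]))) for l in L+[q]])
print("tt ellipse c",T((323,209),26))
print("bar ends",T((270,178),156),T((340,140),156),S((430,345),156),S((370,390),156))
print("pointer",T((358,415),35),S((291,267),35))
for n,a,b in(("c0",(336,461),(304,231)),("c1",(415,480),(222,230)),("c2",(267,541),(353,153))): print(n,T(a,32),S(b,32))
print("edge",T((197,455),20),T((217,600),20),S((380,88),20),S((440,215),20))
print("outer cor side",[S(p,28) for p in[(20,190),(85,362),(515,30),(600,175)]])
U=lambda p,z:onz("top",*C(p),z)[:2];V=lambda p,z:onz("side",*D(p),z)[:2]
print("foot top",[U(p,22) for p in[(608,50),(664,48),(680,228),(620,232)]])
print("grip top",[U(p,88) for p in[(656,76),(692,74),(698,172),(662,177)]])
print("grip side",[V(p,88) for p in[(617,365),(645,360),(662,420),(635,428)]])
E
```

```text
top centre [676.5 117.7] sq [635.5 183.4] ang 121.94397669596685 [(np.float64(77.94316184913762), np.float64(49.34204683464655)), (np.float64(77.92352388877727), np.float64(-22.604827495807644)), (np.float64(77.7916097332485), np.float64(-94.71196433359502)), (np.float64(77.30697178756364), np.float64(-166.97335854181347)), (np.float64(77.5155384447482), np.float64(121.94397669596685))]
side centre [679.7 116.1] sq [641.2 182. ] ang 120.31859175211592 [(np.float64(77.62910691990449), np.float64(49.16475683850814)), (np.float64(77.38078696440924), np.float64(-95.29853562008205)), (np.float64(78.41575717296477), np.float64(-167.37401737660912)), (np.float64(77.6092230352832), np.float64(-23.05309737269303)), (np.float64(76.2803300696195), np.float64(120.31859175211592))]
tt ellipse c [676.7 117.8]
bar ends [663.3 135.4] [684.9  97.8] [677.  131.9] [696.2  96.1]
pointer [549.3  93.3] [551.4  89.9]
c0 [522.1 106. ] [527.5 102.9]
c1 [511.3  58.9] [517.7  56. ]
c2 [474.3 145.7] [480.2 143. ]
edge [526.1 190.6] [439.8 175.8] [430. 172.] [525.2 186.3]
outer cor side [array([465.4, -55.6]), array([586. , -36.9]), array([409.1, 261.8]), array([521. , 284.6])]
foot top [array([ 575.5, -222.8]), array([ 576.7, -249.7]), array([ 490.4, -255.1]), array([ 488.2, -226.6])]
grip top [array([ 554.1, -231.1]), array([ 555.1, -247.4]), array([ 510.7, -248.9]), array([ 508.2, -232.7])]
grip side [array([ 514.7, -250.5]), array([ 514.5, -235.1]), array([ 554.1, -229.3]), array([ 556.2, -244.1])]
```

Both views agree to 2–5 mm:
- Carousel axis is about (677.5, 117), and the jar radius comes out at 77–78 mm as it should.
- Stand yaw is about 10.8°, and the square jar lies at 121.1°, so the turn is about +69.7°.
- Scraper is at (533.5, -239.7), yaw about 3°.

I'll move to it now.

Request:
carry_out:
  motion:
    - [[0,0,0.8,0.8,1],[0,0,0.8,0.8,1],[0,0,0.8,0.8,1],[0.9,-1,0.2,0,1],[0.9,-1,0.2,0,1],[0.9,-1,0.2,0,1],[0.9,-1,0.2,0,1],[0.9,-1,0.2,0,1],[0.9,-1,0.2,0,1],[0.9,-1,0.2,0,1]]

```text
clock: 1.35
ee_pos: [431.8, -373.5, 208.5]
ee_rot: [1.0, 0.025, -0.0, -0.0]
ft_force: [-0.1, -1.1, -0.3]
opening: 0.998
gripper_force: 0.0
```

Request:
carry_out:
  motion:
    - [[0.9,-1,0,0,1],[0.9,-1,0,0,1],[0.9,-1,0,0,1],[0.9,-1,0,0,1],[0.8,-1,0,0,1],[0,0,0,0,1]]

```text
clock: 2.1
ee_pos: [536.4, -240.9, 208.5]
ee_rot: [1.0, 0.028, 0.0, -0.001]
ft_force: [-0.1, -0.2, -0.0]
opening: 0.998
gripper_force: 0.0
```

```bash
cat >> h.py <<'E'
def plan(x,y,z,ang):
    s=manip.sense();M=R.from_quat(s["ee_rot"]).as_matrix();a=np.degrees(np.arctan2(M[1,0],M[0,0]))
    d=M.T@(np.array([x,y,z])-s["ee_pos"])/25
    print("t",s["clock"],"pos",s["ee_pos"].round(1),"toolx",a.round(1),"z",M[:,2].round(3),"F",s["ft_force"].round(1),"op",round(s["opening"],3),"gf",s["gripper_force"],"q",s["q"].round(2))
    print("shift units",d.round(3),"turn units",((a-ang)/10).round(3))
E
python3 -c "
from h import *
plan(533.5,-239.7,114,3)
cv2.imwrite('pics/t1.png',manip.get_image('top'))"
```

```text
t 2.1 pos [ 536.4 -240.9  208.5] toolx 3.2 z [ 0.     0.002 -1.   ] F [-0.1 -0.2 -0. ] op 0.998 gf 0.0 q [ 0.3   0.47  0.04  1.78 -0.03  0.89 -1.16]
shift units [-0.115 -0.049  3.78 ] turn units 0.019
```

Request:
carry_out:
  motion:
    - [[-0.1,-0.05,0.8,0,1],[0,0,0.8,0,1],[0,0,0.8,0,1],[0,0,0.8,0,1],[0,0,0.58,0,1],[0,0,0,0,1],[0,0,0,0,-1],[0,0,0,0,-1],[0,0,0,0,-1],[0,0,0,0,-1]]

```text
clock: 3.4
ee_pos: [532.4, -243.0, 114.6]
ee_rot: [1.0, 0.025, 0.0, 0.0]
ft_force: [-0.2, -0.4, -0.2]
opening: 0.227
gripper_force: 60.5
```

Request:
carry_out:
  motion:
    - [[0,0,0,0,-1],[0,0,0,0,-1],[0,0,0,0,-1],[0,0,0,0,-1]]

```text
clock: 3.9
ee_pos: [532.2, -242.9, 114.4]
ee_rot: [1.0, 0.025, -0.0, -0.0]
ft_force: [-0.9, 0.8, 0.4]
opening: 0.231
gripper_force: 60.6
```

```bash
python3 -c "
from h import *
plan(533.5,-239.7,114,3)
a=manip.get_image('top')[180:280,330:430];b=manip.get_image('side')[150:250,130:230]
cv2.imwrite('pics/g1.png',cv2.resize(np.hstack([a,b]),None,fx=4,fy=4,interpolation=2))"
```

```text
t 3.9 pos [ 532.2 -242.9  114.4] toolx 2.9 z [-0.  0. -1.] F [-0.9  0.8  0.4] op 0.231 gf 60.595386028289795 q [ 0.31  0.59  0.03  1.86 -0.03  0.69 -1.16]
shift units [ 0.058 -0.127  0.016] turn units -0.009
```

View pics/g1.png

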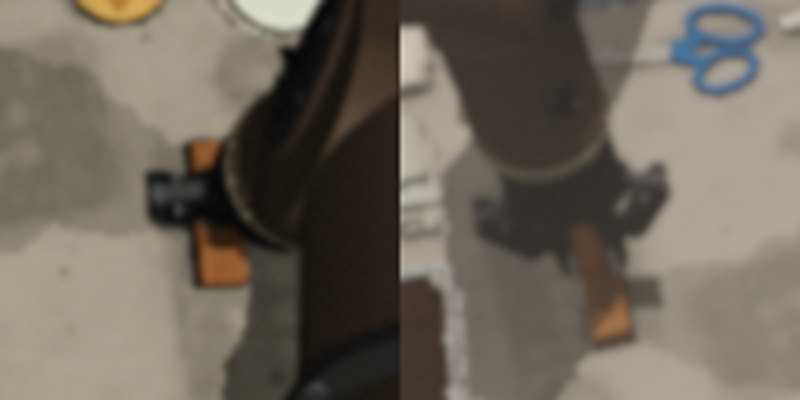

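The scraper is gripped: opening 19.7 mm against the 20 mm grip, centred. I'll lift it and carry it to the right end of the board.

Request:
carry_out:
  motion:
    - [[0,0,-0.6,0,-1],[0,0,-0.8,0,-1],[0,0,-0.6,-0.79,-1],[0.1,-0.8,0,0,-1],[0.1,-1,0,0,-1],[0.1,-1,0,0,-1],[0.1,-1,0,0,-1],[0.1,-1,0,0,-1],[0.1,-1,0,0,-1],[0.1,-1,0,0,-1]]

```text
clock: 5.25
ee_pos: [516.8, -70.4, 164.1]
ee_rot: [0.996, 0.093, -0.0, -0.0]
ft_force: [0.3, -0.2, -1.5]
opening: 0.226
gripper_force: 60.6
```

Request:
carry_out:
  motion:
    - [[0.1,-1,0,0,-1],[0.1,-1,0,0,-1],[0,-0.8,0,0,-1],[0,0,0,0,-1],[0,0,0,0,-1]]

```text
clock: 5.88
ee_pos: [509.1, -3.1, 164.3]
ee_rot: [0.996, 0.094, -0.0, 0.0]
ft_force: [0.7, 1.2, -0.7]
opening: 0.226
gripper_force: 60.4
```

```bash
python3 -c "
from h import *
plan(508.5,-1.6,136,10.8)
a=manip.get_image('top')[190:300,150:320];b=manip.get_image('side')[130:240,210:380]
cv2.imwrite('pics/g2.png',cv2.resize(np.hstack([a,b]),None,fx=2.35,fy=4,interpolation=2) if 0 else cv2.resize(np.vstack([a,b]),None,fx=2.7,fy=2.7,interpolation=2))"
```

```text
t 5.875 pos [509.1  -3.1 164.3] toolx 10.8 z [-0. -0. -1.] F [ 0.7  1.2 -0.7] op 0.226 gf 60.409523248672485 q [-0.08  0.42 -0.03  2.01  0.02  0.71 -1.5 ]
shift units [-0.011 -0.065  1.133] turn units -0.005
```

View pics/g2.png

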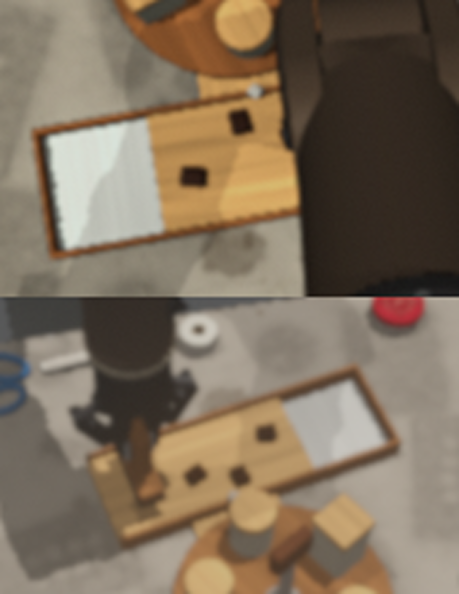

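The top view is partly hidden by the arm. The side view shows the scraper inside the rails at about (150,485), right of all three chunks. I'll lower it.

Request:
carry_out:
  motion:
    - [[0,0,0.5,0,-1],[0,0,0.4,0,-1],[0,0,0.2,0,-1],[0,0,0,0,-1],[0,0,0,0,-1]]

```text
clock: 6.6
ee_pos: [509.5, -3.0, 137.0]
ee_rot: [0.996, 0.094, 0.0, 0.0]
ft_force: [0.1, -0.5, -2.9]
opening: 0.229
gripper_force: 60.4
```

Request:
carry_out:
  motion:
    - [[0,-0.3,0,0,-1],[0,-0.4,0,0,-1],[0,-0.4,0,0,-1],[0,-0.4,0,0,-1],[0,-0.4,0,0,-1],[0,-0.4,0,0,-1],[0,-0.4,0,0,-1],[0,-0.4,0,0,-1],[0,-0.4,0,0,-1],[0,-0.4,0,0,-1]]

```text
clock: 7.85
ee_pos: [491.0, 93.4, 136.9]
ee_rot: [0.996, 0.094, 0.0, 0.0]
ft_force: [0.5, -0.0, -1.9]
opening: 0.228
gripper_force: 60.4
```

```bash
python3 -c "
from h import *
plan(473.6,105*.9823+82.3,136,10.8)
a=manip.get_image('top')[190:300,150:320];b=manip.get_image('side')[130:240,210:380]
cv2.imwrite('pics/g3.png',cv2.resize(np.vstack([a,b]),None,fx=2.7,fy=2.7,interpolation=2))"
```

```text
t 7.85 pos [491.   93.4 136.9] toolx 10.8 z [ 0. -0. -1.] F [ 0.5 -0.  -1.9] op 0.228 gf 60.43965697288513 q [-0.27  0.45 -0.03  2.05  0.02  0.64 -1.7 ]
shift units [ 0.009 -3.747  0.036] turn units 0.001
```

View pics/g3.png

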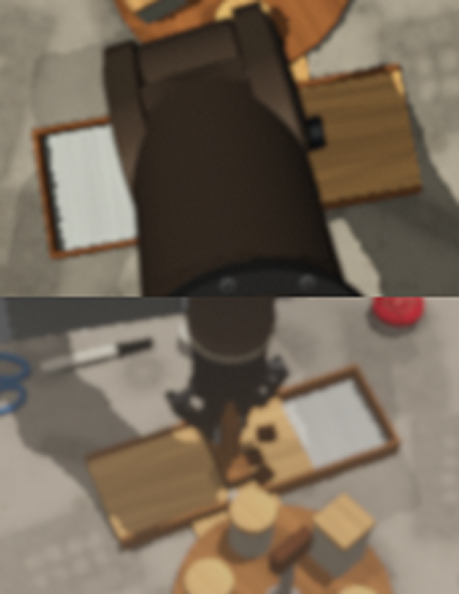

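The side view shows the board behind the scraper is empty and all three chunks are ahead of it, at (255,455), (265,470) and (267,433). I'll go on over the edge.

Request:
carry_out:
  motion:
    - [[0,-0.4,0,0,-1],[0,-0.4,0,0,-1],[0,-0.4,0,0,-1],[0,-0.4,0,0,-1],[0,-0.4,0,0,-1],[0,-0.4,0,0,-1],[0,-0.4,0,0,-1],[0,-0.4,0,0,-1],[0,-0.4,0,0,-1],[0,-0.4,0,0,-1]]

```text
clock: 9.2
ee_pos: [472.2, 191.6, 136.9]
ee_rot: [0.996, 0.094, 0.0, 0.0]
ft_force: [-0.1, -1.0, -1.4]
opening: 0.225
gripper_force: 60.6
```

Request:
carry_out:
  motion:
    - [[0,-0.2,0,0,-1],[0,0,0,0,-1],[0,0,-0.5,0,-1],[0,0.5,-0.8,0,-1],[0,1,0,0,-1],[0,1,0,0,-1],[0,1,0,0,-1],[0,1,0,0,-1],[0,1,0,0,-1],[0,1,0,0,-1]]

```text
clock: 10.45
ee_pos: [502.1, 34.9, 170.3]
ee_rot: [0.996, 0.094, 0.0, 0.0]
ft_force: [0.4, 0.1, -1.0]
opening: 0.223
gripper_force: 60.5
```

```bash
python3 -c "
from h import *
plan(532.2,-242.9,170,2.9)
a=manip.get_image('top')[190:300,150:320];b=manip.get_image('side')[130:240,210:380]
cv2.imwrite('pics/g4.png',cv2.resize(np.vstack([a,b]),None,fx=2.7,fy=2.7,interpolation=2))"
```

```text
t 10.45 pos [502.1  34.9 170.3] toolx 10.8 z [ 0.001 -0.    -1.   ] F [ 0.4  0.1 -1. ] op 0.223 gf 60.51281690597534 q [-0.17  0.4  -0.01  2.02  0.01  0.72 -1.56]
shift units [-0.895 11.142  0.014] turn units 0.787
```

View pics/g4.png

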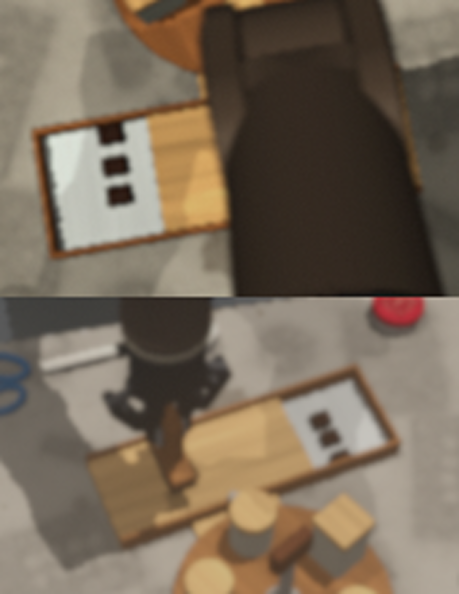

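All three chunks lie in the tray, at top-crop (110,133), (116,166) and (120,195). I'll carry the scraper back to its place.

Request:
carry_out:
  motion:
    - [[-0.1,1,0,0,-1],[-0.1,1,0,0,-1],[-0.1,1,0,0,-1],[-0.1,1,0,0,-1],[-0.1,1,0,0,-1],[-0.1,1,0,0,-1],[-0.1,1,0,0,-1],[-0.1,1,0,0,-1],[-0.1,1,0,0,-1],[0,1,0,0,-1]]

```text
clock: 11.8
ee_pos: [526.7, -214.0, 170.1]
ee_rot: [0.996, 0.094, 0.0, -0.0]
ft_force: [-0.1, 0.0, -0.9]
opening: 0.224
gripper_force: 60.4
```

Request:
carry_out:
  motion:
    - [[0,1,0,0,-1],[0,0.1,0,0.79,-1],[0,0,0.8,0,-1],[0,0,0.8,0,-1],[0,0,0.3,0,-1],[0,0,0,0,-1],[0,0,0,0,-1]]

```text
clock: 12.68
ee_pos: [532.3, -240.6, 122.8]
ee_rot: [1.0, 0.025, 0.001, 0.0]
ft_force: [-0.1, 0.0, -1.2]
opening: 0.229
gripper_force: 60.5
```

```bash
python3 -c "
from h import *
plan(532.2,-242.9,114.4,2.9)"
```

```text
t 12.675 pos [ 532.3 -240.6  122.8] toolx 2.9 z [ 0.001 -0.    -1.   ] F [-0.1  0.  -1.2] op 0.229 gf 60.513482093811035 q [ 0.29  0.57  0.06  1.86 -0.05  0.71 -1.14]
shift units [-0.008  0.09   0.334] turn units 0.001
```

Request:
carry_out:
  motion:
    - [[0,0,0.15,0,-1],[0,0,0.1,0,-1],[0,0,0.07,0,-1],[0,0,0,0,-1],[0,0,0,0,-1]]

```text
clock: 13.3
ee_pos: [531.7, -240.5, 114.4]
ee_rot: [1.0, 0.025, 0.0, -0.0]
ft_force: [-2.6, 1.9, 5.3]
opening: 0.228
gripper_force: 61.3
```

```bash
python3 -c "
from h import *
plan(532.2,-242.9,114.4,2.9)"
```

```text
t 13.3 pos [ 531.7 -240.5  114.4] toolx 2.9 z [ 0.  0. -1.] F [-2.6  1.9  5.3] op 0.228 gf 61.320741176605225 q [ 0.29  0.59  0.06  1.87 -0.05  0.69 -1.14]
shift units [ 0.014  0.096 -0.001] turn units 0.001
```

The scraper is touching the table (about 5 N). I'll release and rise.

Request:
carry_out:
  motion:
    - [[0,0,0,0,1],[0,0,0,0,1],[0,0,0,0,1],[0,0,0,0,1],[0,0,0,0,1],[0,0,-0.5,0,1],[0,0,-1,0,1],[0,0,-1,0,1],[0,0,-1,0,1],[0,0,-1,0,1]]

```text
clock: 14.55
ee_pos: [531.8, -240.6, 228.2]
ee_rot: [1.0, 0.025, 0.0, 0.0]
ft_force: [-0.3, 0.5, -0.2]
opening: 1.001
gripper_force: 0.0
```

Request:
carry_out:
  motion:
    - [[0,0,-1,0,1],[0,0,-0.2,0,1],[0.55,-1,0,0,1],[0.55,-1,0,0,1],[0.55,-1,0,0,1],[0.55,-1,0,0,1],[0.55,-1,0,0,1],[0.55,-1,0,0,1],[0.55,-1,0,0,1],[0.55,-1,0,0,1]]

```text
clock: 15.8
ee_pos: [631.5, -34.4, 255.9]
ee_rot: [1.0, 0.025, -0.0, 0.0]
ft_force: [0.8, -0.4, -0.8]
opening: 1.0
gripper_force: 0.0
```

```bash
python3 -c "
from h import *
plan(677.5,117,256,121.1)
a=manip.get_image('top')[190:280,330:440];b=manip.get_image('side')[170:260,140:250]
cv2.imwrite('pics/g5.png',cv2.resize(np.hstack([a,b]),None,fx=3.6,fy=3.6,interpolation=2))"
```

```text
t 15.8 pos [631.5 -34.4 255.9] toolx 2.9 z [-0.001 -0.    -1.   ] F [ 0.8 -0.4 -0.8] op 1.0 gf 0.0 q [-0.05  0.49  0.04  1.61 -0.02  1.04 -1.53]
shift units [ 2.145 -5.953 -0.006] turn units -11.819
```

View pics/g5.png

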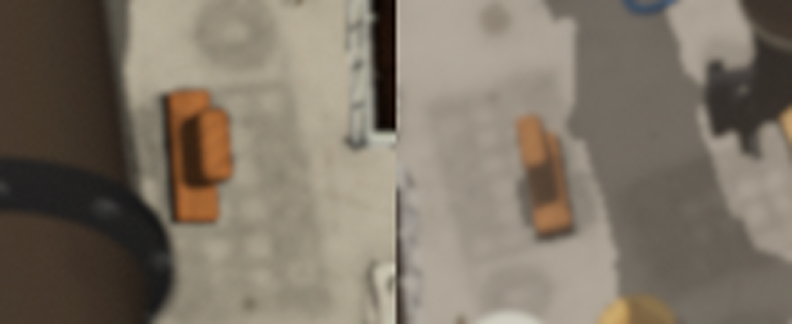

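The scraper stands upright in its place in both views. Next I'll move above the carousel bar and turn the tool to its direction.

Request:
carry_out:
  motion:
    - [[0.36,-0.99,0,0,1],[0.36,-0.99,0,0,1],[0.36,-0.99,0,0,1],[0.36,-0.99,0,0,1],[0.36,-0.99,0,0,1],[0.35,-1,0,0,1],[0,0,0,-1,1],[0,0,0,-1,1],[0,0,0,-1,1],[0,0,0,-1,1]]

```text
clock: 17.15
ee_pos: [677.9, 116.9, 256.3]
ee_rot: [0.93, 0.369, -0.0, 0.0]
ft_force: [0.4, 0.1, -0.2]
opening: 1.0
gripper_force: 0.0
```

Request:
carry_out:
  motion:
    - [[0,0,0,-1,1],[0,0,0,-1,1],[0,0,0,-1,1],[0,0,0,-1,1],[0,0,0,-1,1],[0,0,0,-1,1],[0,0,0,-1,1],[0,0,0,-0.8,1],[0,0,0,0,1],[0,0,0,0,1]]

```text
clock: 18.4
ee_pos: [677.7, 116.4, 256.3]
ee_rot: [0.494, 0.869, -0.0, -0.0]
ft_force: [-0.1, 0.1, 0.3]
opening: 0.998
gripper_force: 0.0
```

```bash
python3 -c "
from h import *
plan(677.5,117,196,121.1)"
```

```text
t 18.4 pos [677.7 116.4 256.3] toolx 120.7 z [-0.  0. -1.] F [-0.1  0.1  0.3] op 0.998 gf 0.0 q [ 0.04  0.62 -0.47  1.43  0.29  1.16  0.06]
shift units [0.027 0.005 2.412] turn units -0.037
```

Request:
carry_out:
  motion:
    - [[0,0,0.8,-0.04,1],[0,0,0.8,0,1],[0,0,0.6,0,1],[0,0,0.2,0,1],[0,0,0,0,-1],[0,0,0,0,-1],[0,0,0,0,-1],[0,0,0,0,-1],[0,0,0,0,-1],[0,0,0,0,-1]]

```text
clock: 19.65
ee_pos: [678.3, 116.4, 197.1]
ee_rot: [0.49, 0.872, 0.001, 0.001]
ft_force: [3.2, 1.6, 3.6]
opening: 0.177
gripper_force: 61.6
```

```bash
python3 -c "
from h import *
plan(677.5,117,196,190.8)"
```

```text
t 19.65 pos [678.3 116.4 197.1] toolx 121.3 z [ 0.002  0.001 -1.   ] F [3.2 1.6 3.6] op 0.177 gf 61.554946303367615 q [ 0.03  0.68 -0.46  1.49  0.33  1.05  0.04]
shift units [ 0.036 -0.015  0.044] turn units -6.948
```

The bar is gripped (opening 15 mm, small forces). I'll turn the carousel.

Request:
carry_out:
  motion:
    - [[0,0,0,-0.5,-1],[0,0,0,-0.7,-1],[0,0,0,-0.7,-1],[0,0,0,-0.7,-1],[0,0,0,-0.7,-1]]

```text
clock: 20.27
ee_pos: [678.7, 116.8, 197.2]
ee_rot: [0.22, 0.975, 0.001, 0.001]
ft_force: [6.0, 3.5, 2.1]
opening: 0.174
gripper_force: 61.3
```

Request:
carry_out:
  motion:
    - [[0,0,0,-0.7,-1],[0,0,0,-0.7,-1],[0,0,0,-0.7,-1],[0,0,0,-0.7,-1],[0,0,0,-0.6,-1],[0,0,0,-0.25,-1],[0,0,0,0,-1],[0,0,0,0,-1]]

```text
clock: 21.28
ee_pos: [678.7, 117.4, 197.2]
ee_rot: [-0.095, 0.996, 0.001, 0.002]
ft_force: [6.6, 6.0, 0.1]
opening: 0.179
gripper_force: 61.3
```

```bash
python3 - <<'E'
from h import *
plan(677.5,117,196,190.8)
t=manip.get_image('top')[110:290,155:315];s=manip.get_image('side')[150:280,230:370]
c=np.zeros((600,800,3),np.uint8)
cv2.imwrite('pics/tf.png',t);cv2.imwrite('pics/sf.png',s)
a=cv2.resize(t[50:165],None,fx=2.5,fy=2.5,interpolation=2);b=cv2.resize(s[:130],None,fx=2.8,fy=2.8,interpolation=2)
c[:a.shape[0],:a.shape[1]]=a;c[:b.shape[0],404:404+b.shape[1]]=b
cv2.imwrite('pics/g6.png',np.clip(c[:370]*1.3,0,255).astype(np.uint8))
E
```

```text
t 21.275 pos [678.7 117.4 197.2] toolx -169.1 z [ 0.003  0.002 -1.   ] F [6.6 6.  0.1] op 0.179 gf 61.251298785209656 q [ 0.19  0.75 -0.75  1.48  0.54  1.13  1.1 ]
shift units [ 0.051 -0.007  0.046] turn units -35.995
```

View pics/g6.png

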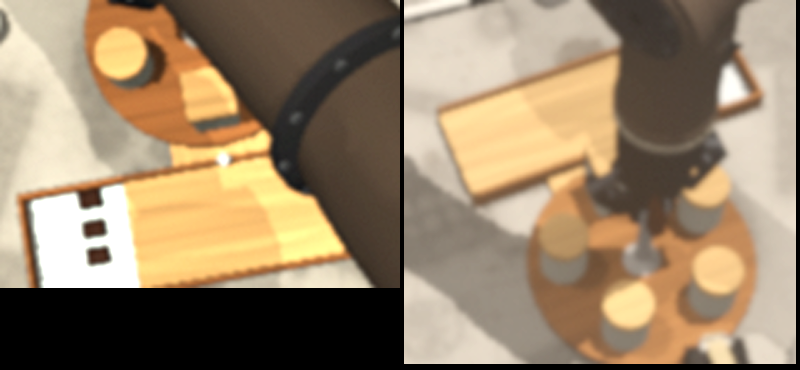

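The top view shows the square lid at (210,95) behind the pointer at (224,158), with the chunks still in the tray. For the exact angle I'll fit the board's rectangle in the first images and measure the jar lids in the new ones.

```bash
python3 - <<'E'
from h import *
# stand yaw from wood+tray area inside the rails
for n,box in(("top",(160,205,315,292)),("side",(235,150,365,228))):
    im=cv2.imread(f"pics/{n}0.png");hsv=cv2.cvtColor(im,cv2.COLOR_BGR2HSV)
    for nm,m in(("wood",cv2.inRange(hsv,(12,95,130),(24,255,255))),("tray",cv2.inRange(hsv,(0,0,175),(179,45,255)))):
        k=np.zeros_like(m);k[box[1]:box[3],box[0]:box[2]]=255
        m=cv2.morphologyEx(m&k,cv2.MORPH_OPEN,np.ones((5,5)))
        c=max(cv2.findContours(m,0,1)[0],key=cv2.contourArea)[:,0]
        w=np.array([onz(n,*p,20 if nm=="wood" else 3)[:2] for p in c],np.float32)
        r=cv2.minAreaRect(w);e=cv2.boxPoints(r);d=[np.degrees(np.arctan2(*(e[(i+1)%4]-e[i])[::-1]))for i in range(2)]
        print(n,nm,np.round(r[0],1),np.round(r[1],1),np.round(d,2))
T=lambda u,v,z:onz("top",155+(u+.5)/2.5-.5,160+(v+.5)/2.5-.5,z)[:2]
S=lambda u,v,z:onz("side",230+(u-403.5)/2.8-.5,150+(v+.5)/2.8-.5,z)[:2]
for nm,P,c in[("t",T(122,54,92),(676.5,117.7)),("s",S(718,270,92),(679.7,116.1)),("s",S(629,305,92),(679.7,116.1)),("s",S(564,236,92),(679.7,116.1)),("tsq",T(210,95,105),(676.5,117.7))]:
    d=P-c;a=np.degrees(np.arctan2(d[1],d[0]));print(nm,np.hypot(*d).round(1),a.round(1),"sq jar at mod72",((a-190.8+36)%72-36+190.8).round(1))
for u,v in [(224,158)]:
    d=T(u,v,35)-(676.5,117.7);print("pointer",np.degrees(np.arctan2(-d[1],-d[0])),np.hypot(*d))
E
```

```text
top wood [498.7  67.6] [105.1 229.8] [-79.1  10.9]
top tray [469.  227.7] [97.5 86.6] [-79.03  10.97]
side wood [542.2  85.1] [212.3 254.4] [-78.03  11.97]
side tray [465.9 225.3] [86.4 83.8] [-78.86  11.14]
t 77.0 119.6 sq jar at mod72 191.6
s 77.8 46.5 sq jar at mod72 190.5
s 79.3 -24.7 sq jar at mod72 191.3
s 78.2 -96.3 sq jar at mod72 191.7
tsq 79.4 -168.5 sq jar at mod72 191.5
pointer 11.145326942311454 128.43034279969703
```

Stand yaw comes out at 11.0°: the board fits at 105 × 230 mm against the given 104 × 230 mm. The jar is at about 191.2° and the gripper at 190.9°, so it is aligned within measuring error. I'll hand in while still gripping.

```bash
python3 -c "
from workcell import manip
print(manip.finish_job())"
```

```text
the job is handed in; nothing more can be done
None
```

I handed the job in at about 21 s: all three chunks are in the crumb tray, the scraper stands upright back in its place, and the square jar is lined up with the pointer to within about 0.5° by my measurement, with the gripper still holding the carousel.

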